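# Fit the starter gear and generator rotor to a crankshaft end

### The job

Build up the upright crankshaft end of the engine on the bench: slip the thrust collar on first, then the starter gear with its boss upwards, then the generator rotor with its keyway lined up with the crankshaft key, each lowered fully home before the next, not dropped. Leave everything else on the bench where it is, and let go of the parts at the end.

Things in the scene. Friction and masses are not known exactly. Their poses are not given: they have to be found in the camera images.
- crank: Fixed steel crankshaft end standing up out of the engine. Origin on its axis, on the 53 mm wide shoulder (120 mm above the bench) where the collar sits; z up. Above it: a 36 mm diameter journal to z = 38 mm (1 mm chamfer), then a 28 mm nose to z = 66 mm, its last 6 mm tapering to 17 mm. Fully home, collar, gear and rotor have their origins at z = 0, 12 and 28 mm.
- key (a point): Top of the dark key that stands out of the crankshaft nose on its own +x side, 13 mm from the axis, 59 mm above the shoulder. The key is 8 mm wide, reaches 17.8 mm from the axis (inside the journal's outline), runs from z = 38 to 59.5 mm, its top 4.5 mm tapered. Its yaw differs from start to start.
- engine: Fixed aluminium engine bottom end lying on its side. Origin on the bench under the crankshaft axis, +x to its finned barrel. From above: a disc of radius 108 mm about the origin joined to one of 90 mm about x = -100 mm, rim 112 mm high (floor inside 90 mm, stub shafts to 116 mm); barrel 112 mm wide and 117 mm high from x = 100 to 211 mm, studs on to 240 mm.
- idler (a point): Top of the pin of the fixed starter idler gear, 50 mm in diameter, beside the crankshaft, 80 mm from its axis (engine frame x = -48, y = 64 mm). Its teeth lie 10 to 22 mm above the crankshaft shoulder and its pin ends 30 mm above it: a finger on that side of the crankshaft may hit it. The fitted starter gear clears it by 3 mm.
- collar: Thrust collar: plain steel ring, outer diameter 60 mm, bore 39 mm, 12 mm high, lying flat. Origin: centre of its underside. About 0.15 kg.
- gear: Starter gear: steel toothed disc 104 mm in diameter and 10 mm thick, with a round boss 48 mm in diameter on top up to z = 24 mm, bore 39 mm right through, lying boss up. Origin: centre of its underside. About 0.4 kg.
- rotor: Generator rotor, drum up: steel flange 92 mm in diameter, 18 mm thick, and on it a drum 54 mm in diameter up to z = 46 mm. Origin: centre of its underside, where a recess 56 mm wide and 10 mm deep goes over the gear's boss; the recess roof sits on top of the 36 mm journal. Bore 30 mm (z = 10 to 46 mm) with a keyway on its +x side. About 0.75 kg.
- keyway (a point): Rotor keyway at the drum's top face, 17 mm from the rotor's axis on its +x side: 11 mm wide, 19 mm deep from the axis, open along the bore. A 26 mm wide pick-up pad on the flange's rim (out to 50 mm from the axis) marks the same side. The rotor goes on only with its +x along the crankshaft's +x.
- piston: Bystander: aluminium piston standing upright, 62 mm in diameter, 58 mm high. Origin: centre of its underside.
- spray_can: Bystander: tall spray can, 66 mm in diameter, 206 mm high. Origin: centre of its underside.
- oil_bottle: Bystander: grey oil bottle with a spout, 72 mm in diameter, 205 mm high. Origin: centre of its underside.
- bearing: Bystander: ball bearing lying flat, 72 mm outside, 33 mm bore, 17 mm high (it is not the collar). Origin: centre of its underside.
- blow_gun: Bystander: air blow gun, 190 x 125 mm, 32 mm high, lying at the far right. Origin: under its body.
- plug_socket: Bystander: plug socket standing upright, 24 mm in diameter, 70 mm high. Origin: centre of its underside.
- grease_pot: Bystander: small grease pot, 45 mm in diameter, 38 mm high. Origin: centre of its underside.

How it is judged:
By the outcome, as a careful person would: the job done as asked, in the order asked, and still so for the second after the job is handed in, with the robot touching nothing.
It also fails if it takes over 72 s, if anything falls off the work surface, if the arm or the gripper's body presses on something with over 40 N, if the wrist force passes 120 N, or if a joint passes its speed limit or range.

### The arm

A 6-joint arm with a two-finger parallel gripper is mounted at the origin on the work surface. World frame = base frame: x ahead of the robot, y to its left, z up, the work surface at z = 0. Lengths are in m, angles in rad, forces in N, time in s.
With the tool pointing down it reaches from about 0.225 to 0.875 m from the base axis. Payload 3.4 kg.
Tool frame: the origin (TCP) lies at the very end of the fingers, on their centre line; the grasp point (between the pads) lies behind it (pinch_z is the z of the grasp point in the tool frame, in m); z points along the fingers, y is the line along which they close (so a half turn about z gives the same grasp; the last joint's range is limited). The gripper opens to 85 mm and grips with 20 to 120 N. Pads are 22 mm wide; open, the fingers measure 114 mm over their backs; the gripper's body (76 mm by 85 mm) begins 54 mm behind the grasp point. The pads swing forward as they close: fully open they stand 13 mm farther back than shut.
Start: joints at [-1.221, 0.276, 1.505, -0, 1.361, -0.121], TCP at [0.261, -0.512, 0.192] pointing down, gripper open.
Joint ranges: [-2.89, 2.89], [-0.75, 2.08], [0.22, 2.7], [-1.18, 4.32], [0.11, 2.71], [-2.7, 2.7]. Speed limits (rad/s): [2.57, 2.57, 3.14, 3.14, 3.14, 3.14].

### API

Orientations are given as [roll, pitch, yaw] about the fixed x, y, z axes, in that order (R = Rz(yaw) Ry(pitch) Rx(roll)).
In Python, from plant import * gives the robot as it stands. The module is installed in compiled form; this text tells all that it offers.
- The arm moves only by the tool step_arm, never from a script. Its argument "plan" is one flat list of numbers, 5 for each row, row after row: the shift along the tool's x, y, z in mm, then the turn about the tool's z in degrees, then the opening, from -1 (shut) to 1 (fully open). In form: [dx, dy, dz, yaw, fingers, dx, dy, dz, yaw, fingers, ...]. A call has exactly 10 rows; each row shifts and turns the commanded pose from where the row before left it, along the tool's axes as they then stand; what a row does not reach is not made up. A row lasts 1/8 s, in which the tool goes at most 62.5 mm and 10.7 degrees, less where a joint would pass 70% of its speed; a pose out of reach is approached as far as the arm can. A call with a gripper value outside its range is refused whole. The fingers move at their own pace and stop on an object; the grip force is fixed at half the most. Time passes only in rows, so rows that do not move let the fingers close, or fill a call up. It gives the time, the measured TCP pose, the force, the opening and the grip force at its end, in the units of the state.
- get_obs(): the state, without advancing time (a new reading comes with each control period).
- snapshot(name): name is "side" or "top"; returns a dict with "image" (400x640x3 uint8, red, green, blue), "vertical_fov" (degrees; the focal length in pixels is half the picture's height over the tangent of half this angle, whatever the lens; pixels are square), "cx", "cy" (the principal point, pixels), "xyz" and "rotation" of the camera in the world. Camera axes: x right, y down, z forward; pixel columns grow to the right and rows downward; lengths in m; the calibration is good to about 2 mm. A picture is of the moment at which its call begins. There is no depth.
- job_done(): hands the job in; it is judged then, once.
Trained networks look in a picture, given as the dict that the camera call returned (one of the last four; its "shot" number tells which), for a name from the list of things; names that differ only in an ending like _2 or _b are one class to them, and where a whole thing is asked for, a point or a joint stands for the part that bears it (a point fixed in the world has none). Each returns a list of dicts, best first, with "conf" (0 to 1); they miss things now and then, are a little off and sometimes report something else, mostly with a low value. They report only what shows in the picture. A call takes as long as a camera call.
- recognise(picture, name): "bbox" ([left, top, right, bottom] in pixels, round what is visible of it).
The state is a dict: "clock": time; "qpos": joint angles; "qd": joint speeds; "effort": joint torques, N m; "ee_pos": TCP position; "ee_rot": TCP orientation; "wrist_force": force on the tool from outside, world axes, zero at the start; "torque": the same for the moment, N m; "width": finger opening in m; "grasp_force": force on a finger pad.
Only numpy, scipy, OpenCV 4.12 (cv2) and the standard library are available. Lean on these libraries where they do the work, as an engineer would, in place of code of your own. Each camera call takes 0.05 s, during which the arm holds its last target. There are 200 camera calls.

## Working session

There is one attempt and no reset: what is moved stays moved. The work goes in short steps, Python scripts to look and compute and a tool call to move; the robot and the scene stay as the last step left them, time stands still between calls to the robot, and variables do not carry over. Pictures are saved under pics/ and viewed, at most 10 in all, crops included, and the job is handed in when it is done.

Besides the shell and the picture viewer there is one more tool, called after "Emit:" as name(argument=value, ...) on one line, values as JSON. step_arm: Moves the arm, as the interface text tells. Its arguments: {"type":"object","properties":{"plan":{"type":"array","items":{"type":"number"}}},"required":["plan"]}

```bash
mkdir -p pics
cat > h.py <<'E'
from plant import *
import numpy as np, cv2
def cam(s):
    f=200/np.tan(np.radians(s["vertical_fov"])/2); return f,s["cx"],s["cy"],np.array(s["xyz"]),np.array(s["rotation"])
def ray(s,u,v):
    f,cx,cy,o,R=cam(s); return o,R@np.array([(u-cx)/f,(v-cy)/f,1.])
def atz(s,u,v,z):
    o,d=ray(s,u,v); return o+d*(z-o[2])/d[2]
def proj(s,p):
    f,cx,cy,o,R=cam(s); q=R.T@(np.array(p)-o); return np.array([f*q[0]/q[2]+cx,f*q[1]/q[2]+cy])
def save(s,n): cv2.imwrite("pics/"+n+".png",s["image"][:,:,::-1])
E
cat > a.py <<'E'
from h import *
np.set_printoptions(precision=3,suppress=True)
o=get_obs(); print({k:np.round(v,3) for k,v in o.items()})
try: print(pinch_z)
except Exception as e: print(e)
im=[]
for n in("top","side"):
    s=snapshot(n); save(s,n+"0"); print(n,s["vertical_fov"],s["cx"],s["cy"],s["xyz"],np.array(s["rotation"]).tolist())
    for k in "crank key engine idler collar gear rotor keyway piston spray_can oil_bottle bearing blow_gun plug_socket grease_pot".split():
        print(k,[(np.round(b["bbox"]).astype(int).tolist(),round(b["conf"],2)) for b in recognise(s,k)[:2]])
E
python3 a.py
```

```text
{'clock': np.float64(0.0), 'qpos': array([-1.221,  0.277,  1.506, -0.   ,  1.361, -0.121]), 'qd': array([-0.001, -0.   ,  0.   , -0.   ,  0.   , -0.001]), 'effort': array([  0.001, -41.678, -24.581,   0.   ,   0.011,   0.   ]), 'ee_pos': array([ 0.261, -0.512,  0.191]), 'ee_rot': array([-3.14 , -0.   ,  0.471]), 'wrist_force': array([ 0.584,  0.005, -0.047]), 'torque': array([ 0.023, -0.018,  0.011]), 'grasp_force': np.float64(0.0), 'width': np.float64(0.085)}
-0.0187
top 46.3143510832805 313.7151830271372 197.89082967046727 [ 0.408 -0.002  1.476] [-3.0209740798577505, 0.014117593499685555, -1.5714567926963303]
crank [([322, 178, 336, 200], 0.49)]
key [([316, 179, 333, 197], 0.7)]
engine [([292, 111, 365, 253], 0.75), ([411, 233, 438, 264], 0.58)]
idler [([289, 114, 369, 254], 0.72)]
collar [([402, 195, 417, 215], 0.67), ([228, 142, 251, 162], 0.36)]
gear [([294, 114, 366, 253], 0.18)]
rotor [([410, 233, 440, 264], 0.65)]
keyway [([408, 234, 442, 263], 0.67)]
piston [([202, 182, 222, 202], 0.67)]
spray_can [([150, 203, 188, 230], 0.68), ([367, 250, 380, 263], 0.23)]
oil_bottle [([455
[... 485 characters left out ...]
226], 0.56)]
engine [([274, 192, 417, 270], 0.69)]
idler [([270, 192, 422, 271], 0.78)]
collar [([320, 304, 344, 322], 0.67)]
gear [([272, 191, 418, 272], 0.7), ([262, 171, 292, 193], 0.65)]
rotor [([261, 314, 296, 352], 0.93)]
keyway [([259, 317, 297, 350], 0.92)]
piston [([320, 155, 336, 170], 0.53), ([260, 318, 292, 354], 0.37)]
spray_can [([294, 103, 314, 158], 0.57), ([265, 191, 275, 211], 0.37)]
oil_bottle [([285, 326, 318, 391], 0.72), ([258, 315, 296, 349], 0.29)]
bearing [([354, 168, 379, 183], 0.53)]
blow_gun [([319, 304, 343, 322], 0.67), ([381, 286, 417, 364], 0.65)]
plug_socket [([264, 189, 273, 210], 0.68), ([322, 302, 340, 324], 0.52)]
grease_pot [([259, 266, 278, 285], 0.76)]
```

Run:
```python
import cv2
t=cv2.imread("pics/top0.png");s=cv2.imread("pics/side0.png")
cv2.imwrite("pics/t1.png",cv2.resize(t[95:285,195:455],(800,585),interpolation=cv2.INTER_CUBIC))
cv2.imwrite("pics/s1.png",cv2.resize(s[150:360,240:440],(571,600),interpolation=cv2.INTER_CUBIC))
```

```text
(no output)
```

View pics/t1.png

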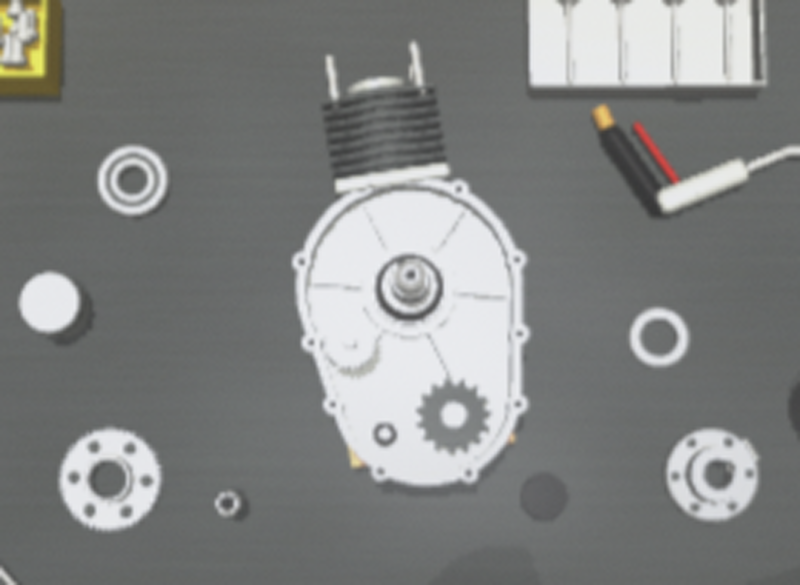

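View pics/s1.png

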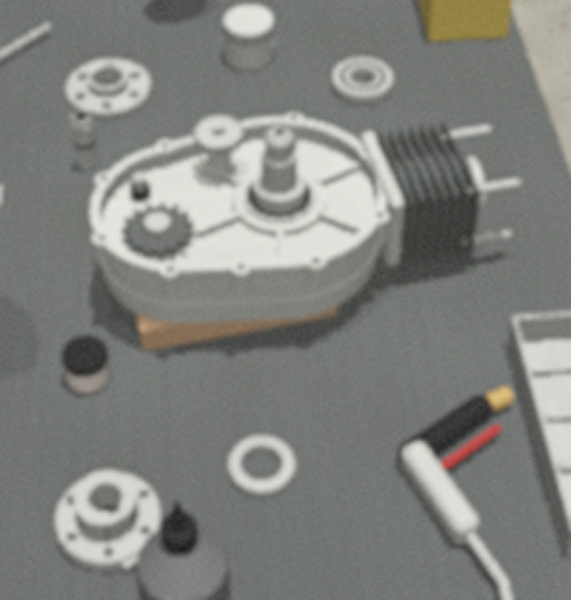

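```bash
sed -i 's/np.array(s\["rotation"\])$/rpy(s["rotation"])/' h.py
cat >> h.py <<'E'
from scipy.spatial.transform import Rotation
def rpy(r): return Rotation.from_euler("xyz",r).as_matrix()
def avg(n,k=8):
    S=[snapshot(n) for _ in range(k)]; s=S[-1]; s["image"]=np.mean([a["image"] for a in S],0).clip(0,255).astype(np.uint8); return s
def up(s,c,h,w,m):  # magnified crop round pixel c
    u,v=map(int,np.round(c)); return cv2.resize(s["image"][v-h:v+h,u-w:u+w,::-1],None,fx=m,fy=m,interpolation=cv2.INTER_CUBIC)
E
grep -n rpy h.py
python3 - <<'E'
from h import *
np.set_printoptions(precision=4,suppress=True)
t=avg("top");s=avg("side"); np.savez("av.npz",t=t["image"],s=s["image"])
import pickle; pickle.dump((t,s),open("av.pkl","wb"))
# rough positions from top pixels
P={"collar":(409,204.5,.012),"gear":(230.4,251,.01),"rotor":(426.7,249,.018),"crank":(328,187,.186),"bearing":(238,153,.017),"piston":(211,193,.058),"oil":(469,228,.2),"can":(169,216,.2),"plug":(269,258,.07),"pot":(372,257,.038)}
for k,(u,v,z) in P.items():
    p=atz(t,u,v,z); print(k,p,"side px",proj(s,p))
def col(c): return np.hstack(c)
tc=[up(t,(328,190),17,17,11),up(t,(426,249),17,17,11)]
sc=[up(s,(339,208),17,17,11),up(s,(278,332),17,17,11)]
cv2.imwrite("pics/z1.png",np.vstack([np.hstack(tc),np.hstack(sc)])[:, :])
print(np.vstack([np.hstack(tc),np.hstack(sc)]).shape)
E
```

```text
4:    f=200/np.tan(np.radians(s["vertical_fov"])/2); return f,s["cx"],s["cy"],np.array(s["xyz"]),rpy(s["rotation"])
13:def rpy(r): return Rotation.from_euler("xyz",r).as_matrix()
collar [ 0.5635 -0.2809  0.012 ] side px [331.4106 311.7556]
gear [0.4189 0.2786 0.01  ] side px [276.9396 179.6096]
rotor [ 0.4245 -0.3308  0.018 ] side px [277.6622 330.8157]
crank [ 0.5945 -0.024   0.186 ] side px [334.6743 195.9069]
bearing [0.7292 0.2594 0.017 ] side px [366.9539 176.3413]
piston [0.5954 0.3327 0.058 ] side px [326.4947 156.2151]
oil [ 0.479  -0.4059  0.2   ] side px [295.835  311.6479]
can [0.5131 0.4133 0.2   ] side px [300.0641 109.8321]
plug [0.3976 0.1511 0.07  ] side px [268.3938 190.7609]
pot [ 0.4002 -0.1595  0.038 ] side px [268.411  273.2009]
(748, 748, 3)
```

```bash
python3 -c "
import cv2;cv2.imwrite('pics/z2.png',cv2.resize(cv2.imread('pics/z1.png'),(600,600),interpolation=cv2.INTER_AREA))"
```

```text
(no output)
```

View pics/z2.png

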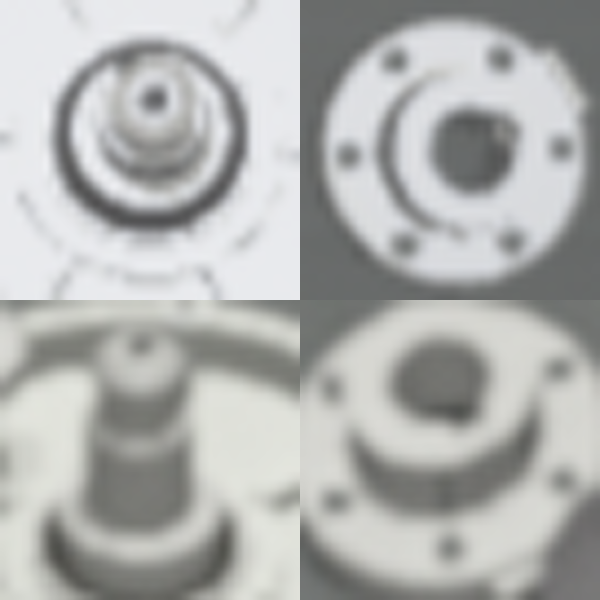

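```bash
cat > fit.py <<'E'
from h import *
from scipy.optimize import minimize
from scipy.ndimage import map_coordinates, gaussian_filter
A=np.linspace(0,2*np.pi,180,endpoint=False)
def fit(s,p0,circ,sg=0.7):
    """circ: list of (r,z,sign); signed radial gradient on projected circles; sign +1: brighter inside"""
    g=gaussian_filter(s["image"].astype(float).mean(2),sg)
    f,cx,cy,o,R=cam(s)
    def pj(P): q=(P-o)@R; return f*q[:,1]/q[:,2]+cy, f*q[:,0]/q[:,2]+cx
    def cost(p):
        c=0
        for r,z,sn in circ:
            d=np.c_[np.cos(A),np.sin(A),0*A]; v=[]
            for k in(-.0015,.0015):
                v.append(map_coordinates(g,pj(np.array([p[0],p[1],z])+(r+k)*d),order=3))
            c-=sn*np.mean(np.clip(sn*(v[0]-v[1]),-5,40)*sn)
        return c
    b=None
    for dx in(-.006,0,.006):
        for dy in(-.006,0,.006):
            m=minimize(cost,[p0[0]+dx,p0[1]+dy],method="Nelder-Mead",options=dict(xatol=1e-5,fatol=1e-4,initial_simplex=np.array(p0[:2])+[dx,dy]+np.array([[0,0],[.003,0],[0,.003]])))
            if b is None or m.fun<b.fun: b=m
    return b.x,b.fun
if __name__=="__main__":
    import pickle
    t,s=pickle.load(open("av.pkl","rb")); np.set_printoptions(precision=4,suppress=True)
    M={"collar":((.5635,-.281),[(.03,.012,1),(.0195,.012,-1)]),"gear":((.419,.2786),[(.0495,.010,1),(.0195,.024,-1)]),
       "rotor":((.4245,-.331),[(.046,.018,1),(.015,.046,-1)]),"crank":((.5945,-.024),[(.0265,.12,1)]),"crankN":((.5945,-.024),[(.0085,.186,1)]),"oil":((.479,-.406),[(.036,.15,1)])}
    for k,(p,c) in M.items():
        a,fa=fit(t,p,c); b,fb=fit(s,p,c); print(k,a,round(fa,1),b,round(fb,1),"diff mm",(a-b)*1e3)
    # key angular profile
    p,_=fit(t,(.5945,-.024),[(.0265,.12,1)]); g=gaussian_filter(t["image"].astype(float).mean(2),.5)
    for z in(.1795,.17):
        for r in(.0145,.0165):
            q=[proj(t,[p[0]+r*np.cos(a),p[1]+r*np.sin(a),z]) for a in np.radians(range(-20,111,10))]
            print(z,r,np.round(map_coordinates(g,np.array(q).T[::-1],order=3)).astype(int))
E
python3 fit.py
```

```text
collar [ 0.5654 -0.2805] -80.0 [ 0.5629 -0.2802] -66.2 diff mm [ 2.5404 -0.3341]
gear [0.4216 0.2796] -77.7 [0.4204 0.2803] -32.4 diff mm [ 1.1554 -0.7271]
rotor [ 0.4261 -0.3292] -76.3 [ 0.4236 -0.3284] -68.9 diff mm [ 2.4271 -0.7557]
crank [ 0.6014 -0.0239] -35.4 [ 0.6014 -0.0276] -9.8 diff mm [0.0115 3.7325]
crankN [ 0.6043 -0.0107] -18.9 [ 0.6022 -0.0376] -13.8 diff mm [ 2.1429 26.9013]
oil [ 0.49   -0.4408] -4.7 [ 0.4792 -0.3943] -5.2 diff mm [ 10.7302 -46.4664]
0.1795 0.0145 [192 188 184 181 167 158 168 191 206 205 204 203 199 187]
0.1795 0.0165 [185 174 167 162 142 134 157 202 218 213 217 218 214 198]
0.17 0.0145 [197 198 197 194 182 174 180 195 201 202 203 203 196 185]
0.17 0.0165 [191 185 181 174 156 150 175 208 214 212 218 218 209 193]
```

Run:
```python
from fit import *; import pickle
t,s=pickle.load(open("av.pkl","rb")); np.set_printoptions(precision=4,suppress=True)
def dot(s,u,v,w=2):
    g=s["image"].astype(float).mean(2)[v-w:v+w+1,u-w:u+w+1]; k=np.clip(g.max()-g-0.4*np.ptp(g),0,None); Y,X=np.mgrid[v-w:v+w+1,u-w:u+w+1]; return (k*X).sum()/k.sum(),(k*Y).sum()/k.sum()
a=dot(t,328,184);b=dot(s,337,195); print(a,b)
A1=atz(t,*a,.186);B1=atz(s,*b,.186);print("dot",A1,B1)
print("key",atz(t,324.7,180.2,.1795),atz(t,324.7,180.2,.175))
for c in ([(.0265,.12,1)],[(.031,.117,-1),(.0265,.12,1)],[(.018,.157,1)]):
    for cm in(t,s): print(fit(cm,A1,c))
print(t["image"][176:200,316:342].mean(2).astype(int))
```

```text
(np.float64(328.10161542470036), np.float64(183.7668056279312)) (np.float64(337.6189591078067), np.float64(195.1802973977695))
dot [ 0.6036 -0.0243  0.186 ] [ 0.6028 -0.0217  0.186 ]
key [ 0.6147 -0.0149  0.1795] [ 0.6154 -0.015   0.175 ]
(array([ 0.6014, -0.0239]), np.float64(-35.44122674903446))
(array([ 0.6014, -0.0276]), np.float64(-9.837550103441915))
(array([ 0.6021, -0.0239]), np.float64(-71.40948104863182))
(array([ 0.6006, -0.0385]), np.float64(-27.817318068979922))
(array([ 0.5983, -0.0145]), np.float64(-17.149213308634423))
(array([ 0.6329, -0.0255]), np.float64(-15.3754946598908))
[[234 234 233 232 228 231 234 233 233 231 230 230 230 231 231 232 233 233
  233 227 222 221 229 232 233 233]
 [234 234 234 234 233 233 232 229 218 200 186 183 182 185 206 215 226 231
  233 232 227 230 232 233 233 233]
 [234 234 234 234 233 230 207 181 155 132 126 125 124 128 148 156 175 207
  227 232 233 233 234 233 233 233]
 [234 234 234 233 229 204 151 130 116 108 132 163 167 172 179 165 139 149
  188 223 232 233 233 234 233 233]
 [234 234 232 219 184 146 140 171 140 134 161 186 189 190 193 18
[... 1416 characters left out ...]
64 181 203
  190 129  95 139 218 232 234 234]
 [230 226 164 102  88 118 174 222 228 220 212 186 171 173 182 205 210 183
  134  95 108 187 218 230 234 232]
 [233 224 205 157 104  85 109 160 184 209 224 219 213 212 199 189 172 126
   92 100 158 208 224 232 233 225]
 [233 228 223 209 151 104  87  94 110 145 170 174 173 171 156 128 103  92
  106 157 208 224 231 234 233 228]
 [233 233 229 223 206 173 126  93  84  90  96  97  96  95  92  87  92 133
  183 215 220 230 234 232 229 231]
 [228 233 233 229 220 212 196 147 114 103  96  93  93  92 101 114 136 192
  212 227 228 232 232 223 219 230]
 [223 230 233 233 228 226 214 198 198 193 171 162 161 162 187 198 187 214
  222 231 233 231 222 202 220 231]]
```

Emit:
step_arm(plan=[0, 0, -55, 0, 1, 0, 0, -55, 0, 1, 53.6, -9.9, 0, 0, 1, 53.6, -9.9, 0, 0, 1, 53.6, -9.9, 0, 0, 1, 53.6, -9.9, 0, 0, 1, 53.6, -9.9, 0, 0, 1, 53.6, -9.9, 0, 0, 1, 53.6, -9.9, 0, 0, 1, 0, 0, 40, 0, 1])

```text
clock: 3.65
ee_pos: [0.5688, -0.2787, 0.2646]
ee_rot: [3.135, -0.006, 0.476]
wrist_force: [-0.5, -0.7, -0.8]
width: 0.0857
grasp_force: 0.0
```

Emit:
step_arm(plan=[0, 0, 50, -9, 1, 0, 0, 50, -9, 1, 0, 0, 50, 0, 1, 0, 0, 50, 0, 1, 0, 0, 40, 0, 1, 0, 0, 18, 0, 1, 0, 0, 0, 0, 1, 0, 0, 0, 0, 1, 0, 0, 0, 0, -1, 0, 0, 0, 0, -1])

```text
clock: 4.9
ee_pos: [0.5644, -0.2809, 0.0054]
ee_rot: [3.14, -0.0, 0.785]
wrist_force: [0.9, -0.2, 0.1]
width: 0.0514
grasp_force: 0.0
```

```bash
cat > w.py <<'E'
# usage: w.py x y z yawdeg -> tool deltas from the measured pose
import sys; from h import *
o=get_obs(); p=o["ee_pos"]; R=rpy(o["ee_rot"]); y=np.degrees(o["ee_rot"][2])
print("pos",np.round(p*1e3,1),"rot",np.round(np.degrees(o["ee_rot"]),2),"w",round(float(o["width"])*1e3,1),"gf",round(float(o["grasp_force"]),1),"F",np.round(o["wrist_force"],1),"q6",round(float(o["qpos"][5]),2),"t",round(float(o["clock"]),2))
if len(sys.argv)>4:
    t=np.array(list(map(float,sys.argv[1:4]))); c,s=np.cos(np.radians(y)),np.sin(np.radians(y)); d=t*1e3-p*1e3
    print("delta dx dy dz",np.round([c*d[0]+s*d[1],s*d[0]-c*d[1],-d[2]],1),"turn",round(-(float(sys.argv[4])-y),1))
E
python3 w.py
```

```text
pos [ 564.4 -280.9    5.4] rot [ 1.7989e+02 -2.0000e-02  4.4980e+01] w 51.4 gf 0.0 F [ 0.9 -0.2  0.1] q6 0.21 t 4.9
```

Emit:
step_arm(plan=[0, 0, 0, 0, 1, 0, 0, 0, 0, 1, 0, 0, 0, 0, 1, 0, 0, 0, 0, 1, 0, 0, 0, 0, 1, 0, 0, 7, 0, 1, 0, 0, 0, 0, 1, 0, 0, 0, 0, 1, 0, 0, 0, 0, 1, 0, 0, 0, 0, 1])

```text
clock: 6.15
ee_pos: [0.5639, -0.2806, -0.0025]
ee_rot: [3.141, -0.0, 0.785]
wrist_force: [0.4, -0.2, -0.4]
width: 0.0856
grasp_force: 0.0
```

```bash
python3 w.py
python3 - <<'E'
from h import *
t=snapshot("top");s=snapshot("side")
im=np.hstack([up(t,(405,205),20,20,10),up(s,(332,305),20,20,10)]); cv2.imwrite("pics/c1.png",im)
E
```

```text
pos [ 563.9 -280.6   -2.5] rot [179.98  -0.    44.97] w 85.6 gf 0.0 F [ 0.4 -0.2 -0.4] q6 0.21 t 6.15
```

View pics/c1.png

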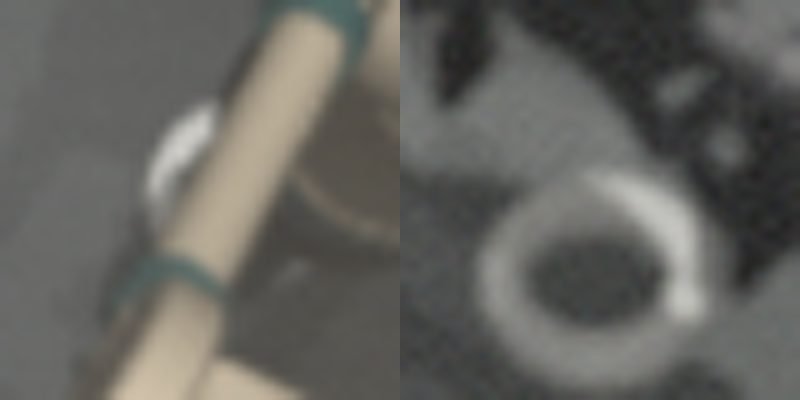

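Emit:
step_arm(plan=[0, 0, 0, 0, -1, 0, 0, 0, 0, -1, 0, 0, 0, 0, -1, 0, 0, 0, 0, -1, 0, 0, 0, 0, -1, 0, 0, 0, 0, 1, 0, 0, 0, 0, 1, 0, 0, 0, 0, 1, 0, 0, 0, -10, 1, 0, 0, 0, -10, 1])

```text
clock: 7.5
ee_pos: [0.5638, -0.2805, -0.0027]
ee_rot: [3.142, 0.0, 1.14]
wrist_force: [-0.8, -0.8, 0.4]
width: 0.0852
grasp_force: 0.0
```

Emit:
step_arm(plan=[0, 0, 0, -10, 1, 0, 0, 0, -10, 1, 0, 0, 0, -10, 1, 0, 0, 0, -10, 1, 0, 0, 0, -10, 1, 0, 0, 0, -10, 1, 0, 0, 0, -10, 1, 0, 0, 0, 0, -1, 0, 0, 0, 0, -1, 0, 0, 0, 0, -1])

```text
clock: 8.75
ee_pos: [0.5638, -0.2805, -0.0027]
ee_rot: [-3.142, 0.0, 2.354]
wrist_force: [-0.7, 0.6, 0.4]
width: 0.0322
grasp_force: 0.0
```

```bash
python3 w.py
```

```text
pos [ 563.8 -280.5   -2.7] rot [-179.99    0.    134.9 ] w 32.2 gf 0.0 F [-0.7  0.6  0.4] q6 -1.36 t 8.75
```

Run:
```python
from h import *
t=snapshot("top");s=snapshot("side")
o=get_obs(); print(o["width"],o["grasp_force"],proj(s,[.5638,-.2805,0]),proj(t,[.5638,-.2805,0]),proj(s,[.5638,-.2805,0.02]))
im=np.hstack([up(t,(400,200),40,40,8)[:600,:400],up(s,(332,295),32,25,8)[:600]][1:]); cv2.imwrite("pics/c2.png",im); print(im.shape)
```

```text
0.01588626096697456 0.0 [331.55717397 314.32876019] [408.17065489 204.80733017] [331.4893689  309.81547096]
(512, 400, 3)
```

View pics/c2.png

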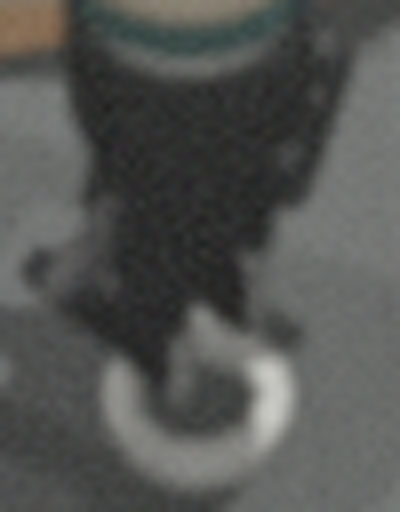

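Emit:
step_arm(plan=[0, 0, -25, 0, 1, 0, 0, 0, 0, 1, 0, 0, 0, 0, 1, 0, 0, 0, 0, 1, 0, 0, 0, 0, 1, 0, 0, 0, 0, 1, 0, 0, 25, 0, 1, 0, 0, 3, 0, 1, 0, 0, 2, 0, 1, 0, 0, 0, 0, 1])

```text
clock: 10.1
ee_pos: [0.5642, -0.2808, -0.0072]
ee_rot: [3.141, 0.001, 2.356]
wrist_force: [0.6, -0.2, 0.9]
width: 0.0855
grasp_force: 0.0
```

```bash
python3 w.py
python3 - <<'E'
from h import *
t=avg("top",3);s=avg("side",3)
im=up(s,(332,295),32,32,9); cv2.imwrite("pics/c3.png",im); print(im.shape)
for z in (-.0078,.005,.012):
  for k in (-1,1):
    a=np.array([.5638,-.2805,z])+k*.0425*np.array([.707,.707,0]); print(z,k,(proj(s,a)-[300,263])*9)
from fit import fit
print(fit(s,(.5629,-.2802),[(.03,.012,1),(.0195,.012,-1)]))
E
```

```text
pos [ 564.2 -280.8   -7.2] rot [1.7999e+02 6.0000e-02 1.3497e+02] w 85.5 gf 0.0 F [ 0.6 -0.2  0.9] q6 -1.36 t 10.1
(576, 576, 3)
-0.0078 -1 [188.13445634 573.12165796]
-0.0078 1 [376.85657881 385.4953299 ]
0.005 -1 [187.0667864  547.62334589]
0.005 1 [377.10391097 359.66531273]
0.012 -1 [186.47654146 533.52699542]
0.012 1 [377.24059042 345.39126001]
(array([ 0.56384076, -0.28200688]), np.float64(-35.48356459278842))
```

View pics/c3.png

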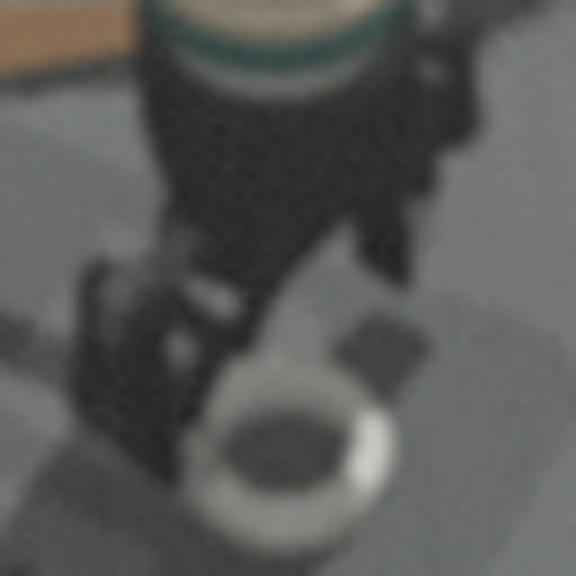

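Emit:
step_arm(plan=[0, 0, 4, 0, 1, 0, 0, 4, 0, 1, 0, 0, 4, 0, 1, 0, 0, 2, 0, 1, 0, 0, 2, 0, 1, 0, 0, 0, 0, 1, 0, 0, 0, 0, 1, 0, 0, 0, 0, 1, 0, 0, 0, 0, 1, 0, 0, 0, 0, 1])

```text
clock: 11.65
ee_pos: [0.5638, -0.2806, -0.0236]
ee_rot: [-3.142, 0.0, 2.356]
wrist_force: [0.9, 0.6, -1.1]
width: 0.0854
grasp_force: 0.0
```

```bash
python3 w.py
python3 - <<'E'
from h import *
s=avg("side",4); o=get_obs(); print(o["qpos"])
im=up(s,(332,300),32,32,9); cv2.imwrite("pics/c4.png",im)
E
```

```text
pos [ 563.8 -280.6  -23.6] rot [-1.8000e+02  1.0000e-02  1.3497e+02] w 85.4 gf 0.0 F [ 0.9  0.6 -1.1] q6 -1.36 t 11.65
[-5.72152383e-01  5.37212766e-01  1.66713848e+00 -8.08715075e-05
  9.37145968e-01 -1.35703947e+00]
```

View pics/c4.png

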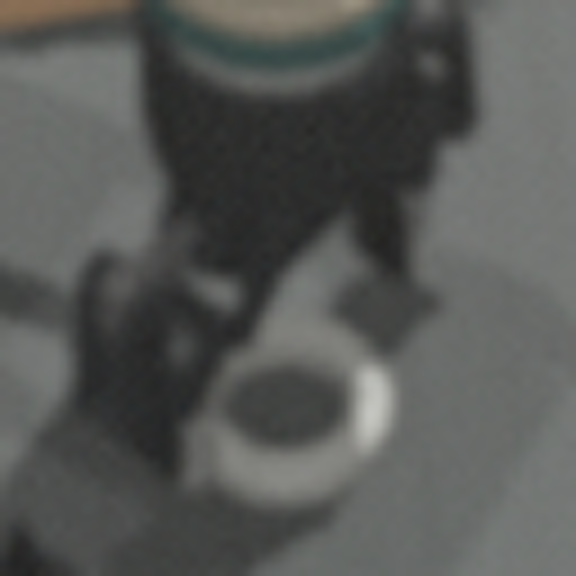

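Emit:
step_arm(plan=[0, 0, 4, 0, 1, 0, 0, 3, 0, 1, 0, 0, 0, 0, 1, 0, 0, 0, 0, -1, 0, 0, 0, 0, -1, 0, 0, 0, 0, -1, 0, 0, 0, 0, -1, 0, 0, 0, 0, -1, 0, 0, 0, 0, -1, 0, 0, 0, 0, -1])

```text
clock: 13.1
ee_pos: [0.5635, -0.2803, -0.0312]
ee_rot: [-3.141, -0.001, 2.356]
wrist_force: [-0.5, -0.9, 0.5]
width: 0.0
grasp_force: 0.0
```

```bash
python3 w.py
```

```text
pos [ 563.5 -280.3  -31.2] rot [-1.7999e+02 -5.0000e-02  1.3497e+02] w 0.0 gf 0.0 F [-0.5 -0.9  0.5] q6 -1.36 t 13.1
```

Emit:
step_arm(plan=[0, 0, -25, 0, -1, 0, 0, 0, 0, 1, 0, 0, 0, 0, 1, 0, 0, 0, 0, 1, 0, 0, 0, 0, 1, 0, 0, 16, 0, 1, 0, 0, 12, 0, 1, 0, 0, 5, 0, 1, 0, 0, 0, 0, 1, 0, 0, 0, 0, -1])

```text
clock: 14.35
ee_pos: [0.5641, -0.2807, -0.0385]
ee_rot: [3.142, 0.001, 2.356]
wrist_force: [-0.5, 0.2, -0.2]
width: 0.0697
grasp_force: 0.0
```

Emit:
step_arm(plan=[0, 0, 0, 0, -1, 0, 0, 0, 0, -1, 0, 0, 0, 0, -1, 0, 0, 0, 0, -1, 0, 0, 0, 0, -1, 0, 0, 0, 0, -1, 0, 0, 0, 0, -1, 0, 0, 0, 0, -1, 0, 0, 0, 0, -1, 0, 0, 0, 0, -1])

```text
clock: 15.6
ee_pos: [0.5645, -0.281, -0.0375]
ee_rot: [3.141, 0.002, 2.356]
wrist_force: [-0.6, 0.2, 6.1]
width: 0.0569
grasp_force: 64.3
```

```bash
python3 w.py
```

```text
pos [ 564.5 -281.   -37.5] rot [1.7997e+02 1.2000e-01 1.3497e+02] w 56.9 gf 64.3 F [-0.6  0.2  6.1] q6 -1.36 t 15.6
```

Emit:
step_arm(plan=[0, 0, 0, 0, 1, 0, 0, 0, 0, 1, 0, 0, 0, 0, 1, 0, 0, 3, 0, 1, 0, 0, 2, 0, 1, 0, 0, 0, 0, -1, 0, 0, 0, 0, -1, 0, 0, 0, 0, -1, 0, 0, 0, 0, -1, 0, 0, 0, 0, -1])

```text
clock: 16.85
ee_pos: [0.5642, -0.2808, -0.0432]
ee_rot: [3.141, 0.001, 2.356]
wrist_force: [0.2, 0.7, 3.5]
width: 0.0573
grasp_force: 66.7
```

```bash
python3 w.py
python3 - <<'E'
from fit import *
s=avg("side",3); np.set_printoptions(precision=4)
print(fit(s,(.5629,-.2802),[(.03,.012,1),(.0195,.012,-1)])); im=up(s,(332,300),32,32,9); cv2.imwrite("pics/c5.png",im)
E
```

```text
pos [ 564.2 -280.8  -43.2] rot [1.7999e+02 6.0000e-02 1.3497e+02] w 57.3 gf 66.7 F [0.2 0.7 3.5] q6 -1.36 t 16.85
(array([ 0.5642, -0.282 ]), np.float64(-25.40378396772532))
```

Emit:
step_arm(plan=[0, 0, 0, 0, 1, 0, 0, 0, 10, 1, 0, 0, 0, 10, 1, 0, 0, 0, 10, 1, 0, 0, 0, 10, 1, 0, 0, 0, 10, 1, 0, 0, 0, 10, 1, 0, 0, 0, 10, 1, 0, 0, 0, 10, 1, 0, 0, 0, 10, 1])

```text
clock: 18.25
ee_pos: [0.563, -0.2801, -0.0445]
ee_rot: [-3.14, 0.001, 0.779]
wrist_force: [-0.4, -0.2, 0.8]
width: 0.0851
grasp_force: 0.0
```

Emit:
step_arm(plan=[0, 0, 0, 0, -1, 0, 0, 0, 0, -1, 0, 0, 0, 0, -1, 0, 0, 0, 0, -1, 0, 0, 0, 0, -1, 0, 0, 0, 0, -1, 0, 0, -10, 0, -1, 0, 0, -20, 0, -1, 0, 0, -40, 0, -1, 0, 0, -40, 0, -1])

```text
clock: 19.5
ee_pos: [0.5629, -0.2799, 0.0667]
ee_rot: [-3.139, 0.0, 0.785]
wrist_force: [0.8, 0.2, -1.1]
width: 0.0572
grasp_force: 64.5
```

```bash
python3 w.py .6025 -.0232 .167 135
python3 - <<'E'
from fit import *
s=avg("side",2); t=avg("top",2);np.set_printoptions(precision=4)
b=.12
for z in(.11,.122,.134): print(z,fit(s,(.5642,-.2802),[(.03,z,1),(.0195,z,-1)]),fit(s,(.5642,-.2802),[(.0195,z,-1)]))
E
```

```text
pos [ 562.9 -279.9   66.7] rot [-1.7987e+02  2.0000e-02  4.4980e+01] w 57.2 gf 64.5 F [ 0.8  0.2 -1.1] q6 0.21 t 19.5
delta dx dy dz [ 209.4 -153.6 -100.3] turn -90.0
0.11 (array([ 0.5655, -0.2682]), np.float64(-11.177864226030902)) (array([ 0.5982, -0.2695]), np.float64(-10.381176422921312))
0.122 (array([ 0.5648, -0.2778]), np.float64(-11.690439457104102)) (array([ 0.5655, -0.2782]), np.float64(-2.978983421914766))
0.134 (array([ 0.5808, -0.2536]), np.float64(-13.54113108664169)) (array([ 0.5966, -0.2867]), np.float64(-10.932712545444401))
```

Emit:
step_arm(plan=[0, 0, -50, 0, -1, 0, 0, -50, 0, -1, 41.9, -30.7, 0, 0, -1, 41.9, -30.7, 0, 0, -1, 41.9, -30.7, 0, 0, -1, 41.9, -30.7, 0, 0, -1, 41.8, -30.8, 0, 0, -1, 0, 0, 0, -10, -1, 0, 0, 0, -10, -1, 0, 0, 0, -10, -1])

```text
clock: 20.95
ee_pos: [0.6017, -0.0232, 0.1637]
ee_rot: [-3.136, 0.001, 1.315]
wrist_force: [-0.2, -1.0, -0.9]
width: 0.0575
grasp_force: 65.0
```

Emit:
step_arm(plan=[0, 0, 0, -10, -1, 0, 0, 0, -10, -1, 0, 0, 0, -10, -1, 0, 0, 0, -10, -1, 0, 0, 0, -10, -1, 0, 0, 0, -10, -1, 0, 0, 0, 0, -1, 0, 0, 0, 0, -1, 0, 0, 0, 0, -1, 0, 0, 0, 0, -1])

```text
clock: 22.2
ee_pos: [0.6033, -0.0239, 0.1662]
ee_rot: [-3.141, -0.0, 2.355]
wrist_force: [-0.2, 0.6, -1.1]
width: 0.0577
grasp_force: 65.0
```

```bash
python3 w.py .6025 -.0232 .167 135
python3 - <<'E'
from fit import *
s=avg("side",4); t=avg("top",4);np.set_printoptions(precision=4)
for k in(.039,.043): print(proj(s,[.6025,-.0232,.167+k]))
im=np.hstack([up(s,proj(s,[.6025,-.0232,.19]),30,20,10),up(t,proj(t,[.6025,-.0232,.19]),30,20,10)]); cv2.imwrite("pics/d1.png",im)
E
```

```text
pos [603.3 -23.9 166.2] rot [-179.99   -0.    134.93] w 57.7 gf 65.0 F [-0.2  0.6 -1.1] q6 -0.94 t 22.2
delta dx dy dz [ 1.  -0.1 -0.8] turn -0.1
[337.5486 190.0373]
[337.548  188.9226]
```

View pics/d1.png

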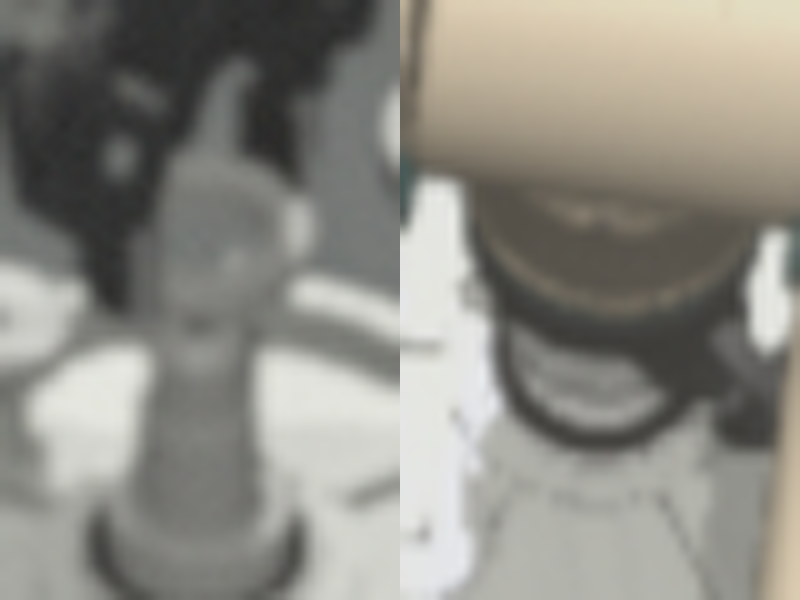

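Run:
```python
from h import *
s=avg("side",6)
u,v=np.round(proj(s,[.6025,-.0232,.19])).astype(int); print(u,v)
g=s["image"].mean(2).astype(int)
print("cols",u-13,"..",u+13)
for r in range(v-18,v+8): print(r,*["%3d"%x for x in g[r,u-13:u+14]])
for z in(.205,.215):
  print(z,[np.round(proj(s,[.6033+.03*np.cos(a),-.0239+.03*np.sin(a),z]),1).tolist() for a in np.radians([0,90,180,270])])
```

```text
338 194
cols 325 .. 351
176  46  48  50  50  51  51  49  53  52  51  47  54  74 103 116 114  95  68  49  46  45  49  66  87  99 110 118
177  47  48  49  57  68  68  61  51  50  49  51  63  91 109 117 114  95  66  48  44  44  47  65  87  98 109 117
178  49  47  52  68  89  92  77  55  49  53  62  83 103 117 121 115  97  70  50  43  43  47  64  87  97 108 117
179  46  47  56  76 103 105  81  57  51  65  91 109 121 126 125 122 106  87  69  56  48  45  64  90 103 112 118
180  49  48  55  79  99 100  77  57  50  76 109 125 130 131 131 129 122 113 103  88  67  53  64  93 110 117 117
181  49  49  52  67  81  83  64  52  54  84 113 126 130 131 132 132 131 130 126 116  99  76  71  94 112 119 118
182  48  48  51  53  62  62  55  49  61  92 114 122 124 126 125 125 126 127 131 129 121 102  90  98 113 117 118
183  52  50  50  49  52  52  51  50  68  96 115 119 120 120 119 119 119 119 124 128 127 126 124 120 118 117 119
184  49  48  51  48  49  52  49  52  75 101 116 119 119 118 117 116 115 114 114 121 130 145 158 150 132 121 116
185  50  47  50  49  49  49  52  58  81 106 116 119 118 117 118 116 
[... 1277 characters left out ...]
97 137 124 125 126 127 126 124 119 118 124 126 122 116 116 124 128 123 110 106 118 123 126 125 121 122 121 121
198 130 133 143 156 162 163 159 144 130 128 132 134 137 137 137 133 125 112 118 140 150 150 144 133 128 124 124
199 153 169 183 197 204 206 201 176 142 128 133 139 146 145 140 135 124 112 141 178 188 190 183 171 162 148 136
200 196 206 214 219 223 224 218 192 150 124 127 136 142 142 137 129 116 112 154 199 214 215 212 207 200 189 173
201 219 223 225 226 227 227 220 191 147 119 118 127 132 131 126 121 112 113 159 206 222 224 223 222 220 214 209
0.205 [[348.8, 189.8], [336.9, 183.5], [326.9, 191.1], [338.9, 197.7]]
0.215 [[348.9, 187.0], [336.9, 180.7], [326.9, 188.3], [338.9, 194.9]]
```

Emit:
step_arm(plan=[0.7, 0, 10, 0, -1, 0, 0, 14, 0, -1, 0, 0, 10, 0, -1, 0, 0, 8, 0, -1, 0, 0, 5, 0, -1, 0, 0, 3, 0, -1, 0, 0, 3, 0, -1, 0, 0, 3, 0, -1, 0, 0, 2, 0, -1, 0, 0, 0, 0, -1])

```text
clock: 24.15
ee_pos: [0.6028, -0.0234, 0.1082]
ee_rot: [-3.141, -0.0, 2.356]
wrist_force: [0.1, 0.3, -1.9]
width: 0.0572
grasp_force: 65.0
```

```bash
python3 w.py .6028 -.0235 .0768 135
```

```text
pos [602.8 -23.4 108.2] rot [-179.99   -0.    134.98] w 57.2 gf 65.0 F [ 0.1  0.3 -1.9] q6 -0.94 t 24.15
delta dx dy dz [-0.1 -0.1 31.4] turn -0.0
```

Emit:
step_arm(plan=[0, 0, 6, 0, -1, 0, 0, 6, 0, -1, 0, 0, 6, 0, -1, 0, 0, 5, 0, -1, 0, 0, 4, 0, -1, 0, 0, 3, 0, -1, 0, 0, 1, 0, -1, 0, 0, 0.5, 0, -1, 0, 0, 0, 0, -1, 0, 0, 0, 0, -1])

```text
clock: 25.4
ee_pos: [0.603, -0.0234, 0.0769]
ee_rot: [3.141, 0.0, 2.356]
wrist_force: [-0.9, 0.8, -2.1]
width: 0.0578
grasp_force: 65.0
```

```bash
python3 w.py .6028 -.0235 .0768 135
```

```text
pos [603.  -23.4  76.9] rot [1.7999e+02 2.0000e-02 1.3498e+02] w 57.8 gf 65.0 F [-0.9  0.8 -2.1] q6 -0.94 t 25.4
delta dx dy dz [ 0.  -0.2  0.1] turn -0.0
```

Emit:
step_arm(plan=[0, 0, 0.6, 0, -1, 0, 0, 0.6, 0, -1, 0, 0, 0.6, 0, -1, 0, 0, 0, 0, -1, 0, 0, 0, 0, 1, 0, 0, 0, 0, 1, 0, 0, 0, 0, 1, 0, 0, 0, 0, 1, 0, 0, -10, 0, 1, 0, 0, -60, 0, 1])

```text
clock: 26.65
ee_pos: [0.5998, -0.023, 0.1422]
ee_rot: [-3.136, -0.008, 2.356]
wrist_force: [0.4, -1.0, -0.3]
width: 0.0852
grasp_force: 0.0
```

```bash
python3 w.py .421 .280 .200 135
python3 - <<'E'
from fit import *
s=avg("side",4); np.set_printoptions(precision=4)
for z in(.126,.132,.138): print(z,fit(s,(.6028,-.0235),[(.03,z,1)]))
u,v=np.round(proj(s,[.6028,-.0235,.132])).astype(int); g=s["image"].mean(2).astype(int); print(u,v)
for r in range(v-9,v+13): print(r,*["%3d"%x for x in g[r,u-16:u+17]])
print(proj(s,[.6028,-.0535,.132]),proj(s,[.6028,-.0535,.12]))
E
```

```text
pos [599.8 -23.  142.2] rot [-179.68   -0.43  134.97] w 85.2 gf 0.0 F [ 0.4 -1.  -0.3] q6 -0.94 t 26.65
delta dx dy dz [340.7  87.6 -57.8] turn -0.0
0.126 (array([ 0.6413, -0.0033]), np.float64(-10.67680467253423))
0.132 (array([ 0.6399, -0.01  ]), np.float64(-10.501226401902308))
0.138 (array([ 0.5836, -0.0108]), np.float64(-10.422230209872385))
338 210
201 135 155 172 179 182 181 180 191 208 211 189 146 119 119 125 130 131 126 122 112 111 157 207 221 224 222 222 219 215 209 202 186 171
202 178 192 199 199 195 194 200 210 218 209 179 137 114 113 119 121 120 119 116 110 116 162 207 223 224 225 224 223 223 222 220 214 204
203 204 216 216 215 209 208 213 220 218 199 161 122 110 113 116 119 117 118 116 111 120 162 207 223 224 223 224 224 224 224 224 224 221
204 216 223 223 222 219 218 221 222 214 186 147 117 110 114 116 117 118 118 115 113 120 156 199 218 224 224 224 224 224 224 224 225 224
205 215 219 221 223 224 224 221 212 196 166 132 118 114 116 117 120 119 119 117 118 122 141 177 203 215 220 222 221 222 222 221 223 223
206 204 211 215 217 221 220 211 193 168 140 120 117 119 120 120
[... 1588 characters left out ...]
 118  77  74  92 106 112 116 119 119 124 126 128 129 125 125 121 119 116 115 109  91  78 122 174 193 204 210 209 208
219 162 163 162 151 119  79  68  90 105 110 116 116 117 118 120 122 122 120 122 120 118 116 115 108  87  76 123 172 191 203 207 208 207
220 162 164 161 149 125  88  70  82 100 110 113 117 119 117 119 119 119 122 119 122 119 119 115 103  83  83 131 174 195 203 207 205 205
221 161 163 162 154 136 110  82  71  91 107 113 117 118 121 121 120 121 122 123 121 121 117 109  92  79 104 148 181 197 206 205 201 202
222 155 161 163 158 146 131 101  76  78  93 105 113 117 120 121 122 123 122 121 120 116 105  95  83  95 133 165 188 202 208 206 199 200
[338.6281 217.2365] [338.6232 220.3221]
```

Emit:
step_arm(plan=[0, 0, -58, 0, 1, 48.7, 12.5, 0, 0, 1, 48.7, 12.5, 0, 0, 1, 48.7, 12.5, 0, 0, 1, 48.7, 12.5, 0, 0, 1, 48.7, 12.5, 0, 0, 1, 48.7, 12.5, 0, 0, 1, 48.5, 12.6, 0, 0, 1, 0, 0, 40, 0, 1, 0, 0, 40, 0, 1])

```text
clock: 28.1
ee_pos: [0.4229, 0.2801, 0.1215]
ee_rot: [-3.141, 0.0, 2.358]
wrist_force: [0.1, 0.4, -0.6]
width: 0.0851
grasp_force: 0.0
```

```bash
python3 w.py .421 .280 -.029 135
```

```text
pos [422.9 280.1 121.5] rot [-179.98    0.    135.1 ] w 85.1 gf 0.0 F [ 0.1  0.4 -0.6] q6 -0.34 t 28.1
delta dx dy dz [  1.3  -1.5 150.5] turn 0.1
```

Emit:
step_arm(plan=[1.3, -1.5, 40, 0, 1, 0, 0, 40, 0, 1, 0, 0, 40, 0, 1, 0, 0, 20, 0, 1, 0, 0, 8, 0, 1, 0, 0, 2, 0, 1, 0, 0, 0, 0, -1, 0, 0, 0, 0, -1, 0, 0, 0, 0, -1, 0, 0, 0, 0, -1])

```text
clock: 29.35
ee_pos: [0.4223, 0.2794, -0.0257]
ee_rot: [3.141, 0.001, 2.356]
wrist_force: [-2.3, -0.8, 7.4]
width: 0.045
grasp_force: 60.8
```

```bash
python3 w.py .421 .280 -.029 135
```

```text
pos [422.3 279.4 -25.7] rot [1.7995e+02 4.0000e-02 1.3498e+02] w 45.0 gf 60.8 F [-2.3 -0.8  7.4] q6 -0.34 t 29.35
delta dx dy dz [ 1.3 -0.4  3.3] turn -0.0
```

Emit:
step_arm(plan=[0, 0, 0, 0, 1, 0, 0, 0, 10, 1, 0, 0, 0, 10, 1, 0, 0, 0, 10, 1, 0, 0, 0, 10, 1, 0, 0, 0, 10, 1, 0, 0, 0, 10, 1, 0, 0, 1, 10, 1, 0, 0, 1, 10, 1, 0, 0, 1, 10, 1])

```text
clock: 30.6
ee_pos: [0.4223, 0.2796, -0.0299]
ee_rot: [3.141, -0.001, 0.779]
wrist_force: [-0.7, 0.6, -0.6]
width: 0.0854
grasp_force: 0.0
```

Emit:
step_arm(plan=[0, 0, 0, 0, -1, 0, 0, 0, 0, -1, 0, 0, 0, 0, -1, 0, 0, 0, 0, -1, 0, 0, 0, 0, -1, 0, 0, -5, 0, -1, 0, 0, -15, 0, -1, 0, 0, -40, 0, -1, 0, 0, -50, 0, -1, 0, 0, -50, 0, -1])

```text
clock: 31.85
ee_pos: [0.4212, 0.2789, 0.1307]
ee_rot: [-3.141, 0.002, 0.786]
wrist_force: [0.3, -0.3, -4.9]
width: 0.0456
grasp_force: 63.0
```

```bash
python3 w.py .603 -.0235 .198 45
```

```text
pos [421.2 278.9 130.7] rot [-1.7998e+02  1.1000e-01  4.5020e+01] w 45.6 gf 63.0 F [ 0.3 -0.3 -4.9] q6 1.23 t 31.85
delta dx dy dz [-85.4 342.3 -67.3] turn 0.0
```

Emit:
step_arm(plan=[0, 0, -36, 0, -1, -8.2, 33, -33, 0, -1, -12.9, 51.5, 0, 0, -1, -12.9, 51.5, 0, 0, -1, -12.9, 51.5, 0, 0, -1, -12.9, 51.5, 0, 0, -1, -12.9, 51.5, 0, 0, -1, -8.4, 33.5, 0, 0, -1, -4.3, 18.3, 0, 0, -1, 0, 0, 0, 0, -1])

```text
clock: 33.1
ee_pos: [0.6033, -0.0235, 0.1981]
ee_rot: [-3.14, 0.001, 0.784]
wrist_force: [-0.4, 0.5, -4.5]
width: 0.0451
grasp_force: 63.1
```

```bash
python3 w.py .603 -.0235 .142 45
```

```text
pos [603.3 -23.5 198.1] rot [-1.799e+02  5.000e-02  4.491e+01] w 45.1 gf 63.1 F [-0.4  0.5 -4.5] q6 0.63 t 33.1
delta dx dy dz [-0.2 -0.3 56.1] turn -0.1
```

Emit:
step_arm(plan=[-0.2, -0.2, 14, 0, -1, 0, 0, 20, 0, -1, 0, 0, 14, 0, -1, 0, 0, 10, 0, -1, 0, 0, 6, 0, -1, 0, 0, 4, 0, -1, 0, 0, 4, 0, -1, 0, 0, 3, 0, -1, 0, 0, 3, 0, -1, 0, 0, 0, 0, -1])

```text
clock: 34.35
ee_pos: [0.6031, -0.0231, 0.1208]
ee_rot: [-3.141, 0.0, 0.785]
wrist_force: [0.3, -0.5, -3.9]
width: 0.0452
grasp_force: 63.1
```

```bash
python3 w.py .603 -.0235 .102 45
```

```text
pos [603.1 -23.1 120.8] rot [-1.7999e+02  2.0000e-02  4.4970e+01] w 45.2 gf 63.1 F [ 0.3 -0.5 -3.9] q6 0.63 t 34.35
delta dx dy dz [-0.4  0.2 18.8] turn -0.0
```

Emit:
step_arm(plan=[0, 0, 4, 0, -1, 0, 0, 4, 0, -1, 0, 0, 4, 0, -1, 0, 0, 3, 0, -1, 0, 0, 2, 0, -1, 0, 0, 1, 0, -1, 0, 0, 0.6, 0, -1, 0, 0, 0.6, 0, -1, 0, 0, 0.4, 0, -1, 0, 0, 0, 0, -1])

```text
clock: 35.6
ee_pos: [0.6033, -0.0231, 0.1026]
ee_rot: [3.141, -0.0, 0.785]
wrist_force: [-2.3, 0.6, 5.3]
width: 0.0454
grasp_force: 64.1
```

```bash
python3 w.py .603 -.0235 .102 45
python3 - <<'E'
from fit import *
s=avg("side",4); import pickle; pickle.dump(s,open("g1.pkl","wb"))
u,v=np.round(proj(s,[.6028,-.0755,.137])).astype(int); g=s["image"].mean(2).astype(int); print(u,v)
print([proj(s,[.603,-.0235-.049,z])[1] for z in(.132,.142)])
for r in range(v-12,v+8): print(r,*["%3d"%x for x in g[r,u-5:u+6]])
E
```

```text
pos [603.3 -23.1 102.6] rot [ 1.7996e+02 -3.0000e-02  4.4980e+01] w 45.4 gf 64.1 F [-2.3  0.6  5.3] q6 0.63 t 35.6
delta dx dy dz [-0.5  0.1  0.6] turn -0.0
339 221
[np.float64(221.9879799680527), np.float64(219.3844776218531)]
209 124 129 131 134 136 133 128 114 107 103  81
210 119 123 127 130 130 129 123 113 107 102  86
211 117 118 120 123 125 121 118 114 107 105  96
212 120 121 121 122 124 122 122 119 119 118 116
213 127 127 127 126 127 126 128 130 128 128 129
214 132 129 127 121 121 122 127 129 131 131 133
215 133 127 118 105  99 103 117 128 132 134 133
216 131 124 108  87  80  94 123 143 150 154 155
217 129 125 110 102 113 131 161 178 179 183 182
218 129 127 120 131 156 172 185 193 192 190 182
219 124 122 123 137 164 178 184 187 179 169 158
220 114 113 114 124 141 151 157 159 149 138 130
221 113 111 111 111 116 122 128 128 124 119 112
222 115 115 114 112 111 114 116 117 112 107  95
223 106 110 112 114 111 111 112 107  98  89  79
224  85  89  92  93  96  92  89  85  80  83  91
225  85  79  82  79  81  82  84  86  91 105 116
226 112 109 103 100 100 104 110 113 117 124 131
227 127 127 123 121 121 125 128 130 133 135 139
228 136 137 135 134 134 137 135 138 138 138 140
```

Emit:
step_arm(plan=[0, 0, 0, 0, 1, 0, 0, 0, 0, 1, 0, 0, 0, 0, 1, 0, 0, 0, 0, 1, 0, 0, -8, 0, 1, 0, 0, -25, 0, 1, 0, 0, -35, 0, 1, 0, 0, -5, 10, 1, 0, 0, 0, 10, 1, 0, 0, 0, 10, 1])

```text
clock: 37.05
ee_pos: [0.6035, -0.0231, 0.1753]
ee_rot: [3.141, -0.001, 0.256]
wrist_force: [-0.7, 0.2, 0.2]
width: 0.0857
grasp_force: 0.0
```

```bash
python3 w.py .424 -.329 .175 -26
python3 - <<'E'
from fit import *; import pickle
np.set_printoptions(precision=4,suppress=True)
t0,s0=pickle.load(open("av.pkl","rb"))
print("spout",atz(s0,302.3,326.8,.205))
g=t0["image"].mean(2).astype(int)
for r in range(208,248,2): print(r,*g[r,450:490:2])
# gear centre as fitted; crank key again from averaged top
t=avg("top",8); s=avg("side",4); pickle.dump((t,s),open("g2.pkl","wb"))
print(fit(t,(.603,-.0235),[(.024,.156,1)]),fit(s,(.603,-.0235),[(.024,.156,1)]))
u,v=np.round(proj(t,[.603,-.0235,.18])).astype(int); g=t["image"].mean(2).astype(int); print(u,v)
for r in range(v-10,v+12): print(r,*["%3d"%x for x in g[r,u-10:u+11]])
E
```

```text
pos [603.5 -23.1 175.3] rot [ 1.7997e+02 -6.0000e-02  1.4650e+01] w 85.7 gf 0.0 F [-0.7  0.2  0.2] q6 1.16 t 37.05
delta dx dy dz [-251.   250.6    0.3] turn 40.6
spout [ 0.4916 -0.4479  0.205 ]
208 101 100 100 100 100 99 99 99 99 99 99 98 99 99 98 99 99 99 99 99
210 102 102 102 102 102 102 101 101 100 100 100 99 100 99 99 98 98 98 98 98
212 102 102 101 101 101 101 100 101 101 101 100 95 93 93 99 99 99 99 100 99
214 102 102 101 101 94 93 92 90 85 81 93 100 102 102 99 102 98 100 99 99
216 103 102 97 94 87 80 73 67 84 101 105 105 104 104 104 104 104 100 100 100
218 102 100 93 77 68 66 66 74 103 105 105 104 105 104 101 101 101 101 101 100
220 102 93 74 68 67 66 66 91 105 105 105 105 102 80 65 63 64 84 100 100
222 103 79 70 69 68 67 69 99 105 104 104 105 76 54 66 56 51 59 96 100
224 101 73 70 69 68 68 72 106 105 105 105 104 70 56 68 48 47 54 92 100
226 102 72 70 70 69 68 73 105 104 104 104 103 78 53 67 62 59 64 95 101
228 101 72 71 71 70 69 70 103 104 103 104 103 100 66 59 64 70 85 99 98
230 102 75 71 71 71 70 69 82 102 104 103 102 102 96 93 98 99 100 99 100
232 103 84 72 72 72 71 70 70 
[... 1946 characters left out ...]
 189 149 129 119  92  88  82  69  61  60  60  60  62  67  71  77 105 114 128 136 131
189 180 148 121 128 109 102 109  99  84  80  77  78  92 107 103 105 124 130 137 144 153
190 148 141 121 124 124 111 112 115 115 111 107 114 122 121 116 122 124 135 143 155 164
191 157 157 148 132 125 124 117 111 111 112 112 114 120 121 120 120 132 151 157 163 165
192 167 167 165 153 129 124 135 127 119 118 122 122 124 125 124 129 149 162 164 165 166
193 168 168 167 165 152 138 132 125 127 128 130 127 124 128 142 152 161 164 166 167 166
194 168 164 151 152 160 158 149 144 140 140 141 146 146 149 157 160 162 165 166 166 166
195 157 135 115 117 138 158 164 164 160 158 158 162 163 160 145 134 135 156 164 166 165
```

Emit:
step_arm(plan=[-35.9, 35.8, 0, 0, 1, -35.9, 35.8, 0, 0, 1, -35.9, 35.8, 0, 0, 1, -35.9, 35.8, 0, 0, 1, -35.9, 35.8, 0, 0, 1, -35.9, 35.8, 0, 0, 1, -35.6, 35.8, 0, 0, 1, 0, 0, 40, 0, 1, 0, 0, 40, 0, 1, 0, 0, 40, 0, 1])

```text
clock: 38.9
ee_pos: [0.4255, -0.3305, 0.0535]
ee_rot: [3.141, -0.001, 0.261]
wrist_force: [0.3, -0.4, -0.4]
width: 0.0856
grasp_force: 0.0
```

```bash
python3 w.py .424 -.329 -.019 15
```

```text
pos [ 425.5 -330.5   53.5] rot [ 1.7995e+02 -3.0000e-02  1.4950e+01] w 85.6 gf 0.0 F [ 0.3 -0.4 -0.4] q6 0.52 t 38.9
delta dx dy dz [-1.  -1.8 72.5] turn -0.0
```

Emit:
step_arm(plan=[-1, -1.8, 40, 0, 1, 0, 0, 20, 0, 1, 0, 0, 10, 0, 1, 0, 0, 2, 0, 1, 0, 0, 0, 0, 1, 0, 0, 0, 0, -1, 0, 0, 0, 0, -1, 0, 0, 0, 0, -1, 0, 0, 0, 0, -1, 0, 0, 0, 0, -1])

```text
clock: 40.15
ee_pos: [0.4244, -0.3285, -0.0163]
ee_rot: [3.141, -0.001, 0.261]
wrist_force: [-0.1, 1.3, 7.3]
width: 0.0521
grasp_force: 62.0
```

Emit:
step_arm(plan=[0, 0, 0, 0, 1, 0, 0, 0, 10, 1, 0, 0, 0, 10, 1, 0, 0, 0, 10, 1, 0, 0, 0, 10, 1, 0, 0, 0, 10, 1, 0, 0, 0, 10, 1, 0, 0, 0, 10, 1, 0, 0, 0, 10, 1, 0, 0, 0, 10, 1])

```text
clock: 41.4
ee_pos: [0.4242, -0.3287, -0.0176]
ee_rot: [-3.141, -0.0, -1.315]
wrist_force: [-0.7, -0.5, 0.8]
width: 0.0856
grasp_force: 0.0
```

Emit:
step_arm(plan=[0, 0, 0, 0, 1, 0, 0, 0, 0, -1, 0, 0, 0, 0, -1, 0, 0, 0, 0, -1, 0, 0, 0, 0, -1, 0, 0, 0, 0, -1, 0, 0, 0, 0, -1, 0, 0, 0, 0, -1, 0, 0, 0, 0, -1, 0, 0, 0, 0, -1])

```text
clock: 42.65
ee_pos: [0.4247, -0.3285, -0.0169]
ee_rot: [-3.14, -0.001, -1.309]
wrist_force: [-0.5, 1.5, 5.6]
width: 0.0524
grasp_force: 62.4
```

```bash
python3 w.py
cat > yaw.py <<'E'
from fit import *
import pickle
def model_yaw(t,p,zf,zt,ang):
    "dark minus bright along pad radius 48-49 mm and keyway 16.5mm"
    g=gaussian_filter(t["image"].astype(float).mean(2),.4); out=[]
    for a in np.radians(ang):
        q=proj(t,[p[0]+.0485*np.cos(a),p[1]+.0485*np.sin(a),zf]); k=proj(t,[p[0]+.017*np.cos(a),p[1]+.017*np.sin(a),zt])
        out.append([map_coordinates(g,[[x[1]],[x[0]]],order=1)[0] for x in(q,k)])
    return np.round(out).astype(int).T
if __name__=="__main__":
    t,s=pickle.load(open("av.pkl","rb")); ang=list(range(-120,0,6)); print(ang)
    for c in(t,s):
        p,_=fit(c,(.4245,-.329),[(.046,.018,1)]); print(p); r=model_yaw(c,p,.018,.046,ang)
        for row in r: 
            print(row.tolist())
E
python3 yaw.py
```

```text
pos [ 424.7 -328.5  -16.9] rot [-1.7993e+02 -3.0000e-02 -7.5000e+01] w 52.4 gf 62.4 F [-0.5  1.5  5.6] q6 2.09 t 42.65
[-120, -114, -108, -102, -96, -90, -84, -78, -72, -66, -60, -54, -48, -42, -36, -30, -24, -18, -12, -6]
[ 0.42573376 -0.32892486]
[116, 118, 119, 118, 115, 113, 117, 120, 145, 161, 157, 160, 165, 136, 115, 116, 118, 119, 120, 115]
[205, 204, 204, 203, 202, 200, 196, 186, 175, 163, 162, 168, 170, 178, 188, 195, 201, 208, 212, 208]
[ 0.42323615 -0.32803017]
[136, 142, 143, 149, 151, 152, 150, 155, 188, 190, 175, 139, 124, 115, 111, 117, 130, 125, 121, 130]
[201, 200, 200, 200, 200, 198, 191, 177, 163, 148, 145, 144, 153, 165, 180, 191, 193, 196, 197, 198]
```

```bash
python3 - <<'E'
from fit import *; import pickle
t,s=pickle.load(open("av.pkl","rb")); g=gaussian_filter(t["image"].astype(float).mean(2),.3)
ang=list(range(-30,100,6)); print(ang)
for p in((.6036,-.0243),(.603,-.0240),(.6025,-.0240)):
  for z in(.1795,.175):
    def v(a): 
        q=np.array([proj(t,[p[0]+r*np.cos(np.radians(a)),p[1]+r*np.sin(np.radians(a)),z]) for r in(.0145,.0155,.0165,.0175)]); return map_coordinates(g,q.T[::-1],order=1).mean()
    d=np.array([v(-a)-v(a) for a in ang]); w=np.clip(d-.3*d.max(),0,None); w[np.abs(np.array(ang)-ang[d.argmax()])>30]=0
    print(p,z,np.round(d).astype(int).tolist(),"centroid",round((w*ang).sum()/w.sum(),1))
E
python3 w.py .603 -.0233 .200 16
```

```text
[-30, -24, -18, -12, -6, 0, 6, 12, 18, 24, 30, 36, 42, 48, 54, 60, 66, 72, 78, 84, 90, 96]
(0.6036, -0.0243) 0.1795 [-49, -42, -29, -11, -3, 0, 3, 11, 29, 42, 49, 45, 40, 22, 1, -10, -7, 1, 6, 2, -4, -6] centroid 32.0
(0.6036, -0.0243) 0.175 [-50, -44, -32, -12, -4, 0, 4, 12, 32, 44, 50, 45, 38, 18, -1, -8, -3, 3, 7, -1, -5, -7] centroid 31.1
(0.603, -0.024) 0.1795 [-52, -47, -33, -13, -3, 0, 3, 13, 33, 47, 52, 44, 37, 17, -3, -9, -4, 1, 5, -2, -7, -9] centroid 30.5
(0.603, -0.024) 0.175 [-50, -47, -34, -14, -4, 0, 4, 14, 34, 47, 50, 42, 33, 12, -5, -7, -2, 3, 2, -5, -8, -8] centroid 29.7
(0.6025, -0.024) 0.1795 [-51, -46, -34, -14, -4, 0, 4, 14, 34, 46, 51, 43, 35, 14, -4, -7, -2, 3, 4, -4, -8, -8] centroid 29.9
(0.6025, -0.024) 0.175 [-48, -45, -34, -15, -4, 0, 4, 15, 34, 45, 48, 40, 29, 9, -6, -6, -1, 4, 0, -6, -8, -8] centroid 29.2
pos [ 424.7 -328.5  -16.9] rot [-1.7993e+02 -3.0000e-02 -7.5000e+01] w 52.4 gf 62.4 F [-0.5  1.5  5.6] q6 2.09 t 42.65
delta dx dy dz [-248.6 -251.2 -216.9] turn -91.0
```

Emit:
step_arm(plan=[0, 0, -10, 0, -1, 0, 0, -30, -9, -1, 0, 0, -40, -10, -1, 0, 0, -40, -10, -1, 0, 0, -40, -10, -1, 0, 0, -40, -10, -1, 0, 0, -17, -10, -1, 0, 0, 0, -10, -1, 0, 0, 0, -10, -1, 0, 0, 0, -10, -1])

```text
clock: 43.9
ee_pos: [0.4229, -0.3277, 0.1983]
ee_rot: [-3.139, 0.002, 0.25]
wrist_force: [0.3, 0.7, -5.8]
width: 0.0518
grasp_force: 65.1
```

```bash
python3 w.py .603 -.0233 .200 14
```

```text
pos [ 422.9 -327.7  198.3] rot [-1.7986e+02  1.2000e-01  1.4330e+01] w 51.8 gf 65.1 F [ 0.3  0.7 -5.8] q6 0.53 t 43.9
delta dx dy dz [ 249.8 -250.4   -1.7] turn 0.3
```

Emit:
step_arm(plan=[20, -20, 0, 0, -1, 34, -34, 0, 0, -1, 37, -37, 0, 0, -1, 37, -37, 0, 0, -1, 37, -37, 0, 0, -1, 37, -37, 0, 0, -1, 30, -30, 0, 0, -1, 17.8, -18.4, 0, 0, -1, 0, 0, 0, 0, -1, 0, 0, 0, 0, -1])

```text
clock: 45.15
ee_pos: [0.6048, -0.0256, 0.1983]
ee_rot: [-3.142, 0.003, 0.244]
wrist_force: [0.3, -1.0, -6.2]
width: 0.0522
grasp_force: 65.1
```

```bash
python3 w.py .603 -.0233 .200 14
python3 - <<'E'
from fit import *; import pickle
s=avg("side",6); t=avg("top",4); pickle.dump((t,s),open("r1.pkl","wb"))
c=proj(s,[.603,-.0233,.215]); im=np.hstack([up(s,c,28,26,10)[:560],up(t,proj(t,[.603,-.0233,.22]),28,14,10)]); print(im.shape,np.round(c)-[26,28]); cv2.imwrite("pics/r1.png",im)
o=get_obs(); p=o["ee_pos"]
for a in range(-60,100,15): print(a,np.round((proj(s,[p[0]+.048*np.cos(np.radians(a)),p[1]+.048*np.sin(np.radians(a)),p[2]+.0174+.018])-np.round(c)+[26,28])*10).tolist(),end=" ")
E
```

```text
pos [604.8 -25.6 198.3] rot [-180.      0.18   14.  ] w 52.2 gf 65.1 F [ 0.3 -1.  -6.2] q6 1.17 t 45.15
delta dx dy dz [-1.2 -2.7 -1.7] turn 0.0
(560, 800, 3) [312. 160.]
-60 [375.0, 319.0] -45 [409.0, 298.0] -30 [433.0, 272.0] -15 [446.0, 243.0] 0 [447.0, 213.0] 15 [435.0, 184.0] 30 [413.0, 159.0] 45 [381.0, 138.0] 60 [342.0, 122.0] 75 [299.0, 114.0] 90 [253.0, 113.0]
```

View pics/r1.png

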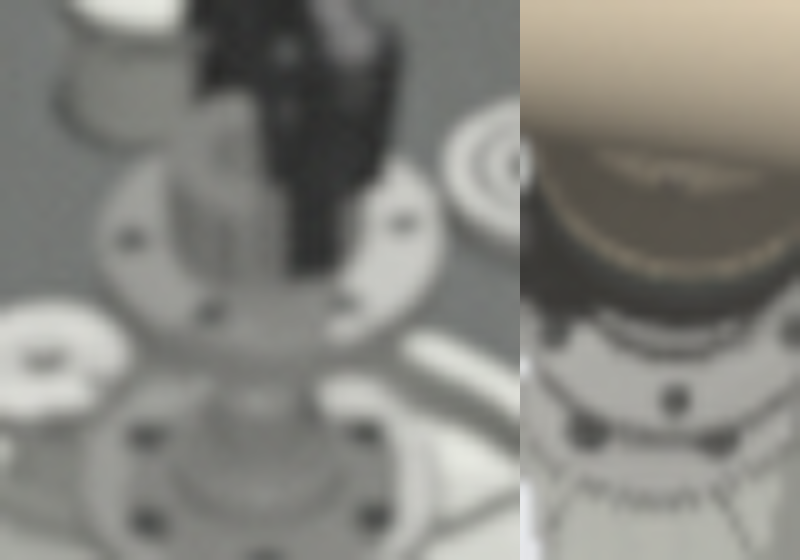

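```bash
python3 - <<'E'
from fit import *; import pickle
t,s=pickle.load(open("r1.pkl","rb"))
def dot(s,u,v,w=2):
    g=s["image"].astype(float).mean(2)[v-w:v+w+1,u-w:u+w+1]; k=np.clip(g.max()-g-0.5*np.ptp(g),0,None); Y,X=np.mgrid[v-w:v+w+1,u-w:u+w+1]; return (k*X).sum()/k.sum(),(k*Y).sum()/k.sum()
def run(cm,H,z,c):
    for h in H:
        p=atz(cm,*dot(cm,*h),z); d=p[:2]-c; a=np.degrees(np.arctan2(d[1],d[0])); print(h,round(np.hypot(*d)*1e3,1),"ang",round(a,1),"mod",round((a-30)%60,1))
z=.1983+.0174+.018
print("held side"); run(s,[(325,184),(333,191),(346,190),(352,182)],z,np.array([.6048,-.0256]))
u0,v0=np.round(proj(t,[.603,-.0233,.22])).astype(int)-[14,28]
print("held top"); run(t,[(u0+15,v0+40)],z,np.array([.6048,-.0256]))
t0,s0=pickle.load(open("av.pkl","rb")); print("bench top")
P=[(563,150),(500,58),(396,58),(348,155),(403,243),(512,240)]
run(t0,[(int(409+(x-300)/8.82),int(232+y/8.82)) for x,y in P],.018,np.array([.4257,-.3289]))
E
python3 w.py .603 -.0233 .200 14
```

```text
held side
(325, 184) 37.4 ang -179.9 mod 30.1
(333, 191) 36.3 ang -119.3 mod 30.7
(346, 190) 32.5 ang -64.2 mod 25.8
(352, 182) 36.3 ang 0.5 mod 30.5
held top
(np.int64(329), np.int64(194)) 35.3 ang -179.0 mod 31.0
bench top
(438, 249) 37.6 ang -89.2 mod 0.8
(431, 238) 36.8 ang -28.5 mod 1.5
(419, 238) 39.7 ang 32.8 mod 2.8
(414, 249) 37.3 ang 93.0 mod 3.0
(420, 259) 38.0 ang 150.4 mod 0.4
(433, 259) 38.5 ang -148.7 mod 1.3
pos [606.  -25.5 199.5] rot [ 1.7999e+02 -1.0000e-02  1.3950e+01] w 52.4 gf 65.1 F [-0.1  0.1 -6.9] q6 1.17 t 45.65
delta dx dy dz [-2.4 -2.9 -0.5] turn -0.1
```

Emit:
step_arm(plan=[-2.4, -2.9, 10, 0, -1, 0, 0, 14, 0, -1, 0, 0, 10, 0, -1, 0, 0, 6, 0, -1, 0, 0, 3, 0, -1, 0, 0, 2, 0, -1, 0, 0, 2, 0, -1, 0, 0, 2, 0, -1, 0, 0, 1, 0, -1, 0, 0, 0, 0, -1])

```text
clock: 46.9
ee_pos: [0.603, -0.023, 0.1494]
ee_rot: [3.141, 0.0, 0.244]
wrist_force: [-0.0, -0.1, -6.6]
width: 0.0521
grasp_force: 65.1
```

```bash
python3 w.py .603 -.0233 .1306 14
```

```text
pos [603.  -23.  149.4] rot [1.7999e+02 1.0000e-02 1.3970e+01] w 52.1 gf 65.1 F [-0.  -0.1 -6.6] q6 1.17 t 46.9
delta dx dy dz [-0.   0.3 18.8] turn -0.0
```

Emit:
step_arm(plan=[0, 0, 1, 0, -1, 0, 0, 1, 0, -1, 0, 0, 1, 0, -1, 0, 0, 1, 0, -1, 0, 0, 1, 0, -1, 0, 0, 1, 0, -1, 0, 0, 0, 0, -1, 0, 0, 0, 0, -1, 0, 0, 0, 0, -1, 0, 0, 0, 0, -1])

```text
clock: 48.15
ee_pos: [0.603, -0.023, 0.1434]
ee_rot: [3.141, -0.0, 0.244]
wrist_force: [-0.9, -0.4, -6.7]
width: 0.0522
grasp_force: 65.1
```

```bash
python3 w.py .603 -.0233 .1306 14;python3 -c "
from h import *; print(get_obs()['torque'])"
```

```text
pos [603.  -23.  143.4] rot [179.99  -0.    13.97] w 52.2 gf 65.1 F [-0.9 -0.4 -6.7] q6 1.17 t 48.15
delta dx dy dz [-0.1  0.3 12.8] turn -0.0
[-0.04914772 -0.00484087 -0.02763629]
```

Free passage past the key; lower it home.

Emit:
step_arm(plan=[0, 0, 2, 0, -1, 0, 0, 2, 0, -1, 0, 0, 2, 0, -1, 0, 0, 2, 0, -1, 0, 0, 2, 0, -1, 0, 0, 1, 0, -1, 0, 0, 0.6, 0, -1, 0, 0, 0.6, 0, -1, 0, 0, 0.6, 0, -1, 0, 0, 0, 0, -1])

```text
clock: 49.4
ee_pos: [0.6032, -0.023, 0.1312]
ee_rot: [3.141, -0.001, 0.244]
wrist_force: [-1.0, 0.4, -2.0]
width: 0.0521
grasp_force: 65.5
```

```bash
python3 w.py .603 -.0233 .1306 14
```

```text
pos [603.2 -23.  131.2] rot [ 1.7998e+02 -4.0000e-02  1.3980e+01] w 52.1 gf 65.5 F [-1.   0.4 -2. ] q6 1.17 t 49.4
delta dx dy dz [-0.2  0.2  0.6] turn -0.0
```

Contact has started (weight shed from -6.7 to -2 N). A touch more, then release and rise.

Emit:
step_arm(plan=[0, 0, 0.5, 0, -1, 0, 0, 0.4, 0, -1, 0, 0, 0, 0, -1, 0, 0, 0, 0, -1, 0, 0, 0, 0, -1, 0, 0, 0, 0, -1, 0, 0, 0, 0, -1, 0, 0, 0, 0, -1, 0, 0, 0, 0, -1, 0, 0, 0, 0, -1])

```text
clock: 50.65
ee_pos: [0.6033, -0.023, 0.1311]
ee_rot: [3.141, -0.001, 0.244]
wrist_force: [-3.0, -0.1, 5.7]
width: 0.0522
grasp_force: 66.2
```

Emit:
step_arm(plan=[0, 0, 0, 0, 1, 0, 0, 0, 0, 1, 0, 0, 0, 0, 1, 0, 0, 0, 0, 1, 0, 0, -8, 0, 1, 0, 0, -40, 0, 1, 0, 0, -50, 0, 1, -50, 0, 0, 0, 1, -50, 0, 0, 0, 1, -50, 0, 0, 0, 1])

```text
clock: 51.9
ee_pos: [0.4563, -0.0596, 0.2284]
ee_rot: [3.141, -0.001, 0.244]
wrist_force: [-0.9, -0.1, 0.8]
width: 0.0853
grasp_force: 0.0
```

```bash
python3 w.py
python3 - <<'E'
from fit import *; import pickle
np.set_printoptions(precision=4,suppress=True)
s=avg("side",6); t=avg("top",4)
print([fit(s,(.603,-.0233),[(.046,z,1),(.015,z+.028,-1)]) for z in(.156,.166,.176)])
for k in "collar gear rotor keyway".split(): print(k,[(np.round(b["bbox"]).astype(int).tolist(),round(b["conf"],2)) for b in recognise(s,k)[:1]])
print(proj(s,[.603,-.0233-.046,.166]))
c=proj(s,[.603,-.0233,.165]); A=up(s,c,26,24,10); B=cv2.resize(s["image"][100:390,200:480,::-1],(502,520)); im=np.hstack([A[:,:],B])[:, :]; im=cv2.resize(im,(800,int(im.shape[0]*800/im.shape[1]))); cv2.imwrite("pics/f1.png",im)
E
```

```text
pos [456.3 -59.6 228.4] rot [ 1.7994e+02 -6.0000e-02  1.4000e+01] w 85.3 gf 0.0 F [-0.9 -0.1  0.8] q6 1.05 t 51.9
[(array([ 0.6034, -0.0124]), np.float64(-32.68737332032678)), (array([ 0.6024, -0.0235]), np.float64(-33.48776761229985)), (array([ 0.6014, -0.0345]), np.float64(-33.949306507732196))]Traceback (most recent call last):
  File "<stdin>", line 5, in <module>
ValueError: only the last four pictures can be asked about
```

Run:
```python
from h import *
s=avg("side",4)
c=proj(s,[.603,-.0233,.155]); A=up(s,c,26,24,10); B=cv2.resize(s["image"][90:390,210:450,::-1],(416,520)); im=np.hstack([A,B]); im=cv2.resize(im,(800,int(im.shape[0]*800/im.shape[1]))); cv2.imwrite("pics/f1.png",im)
```

```text
(no output)
```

View pics/f1.png

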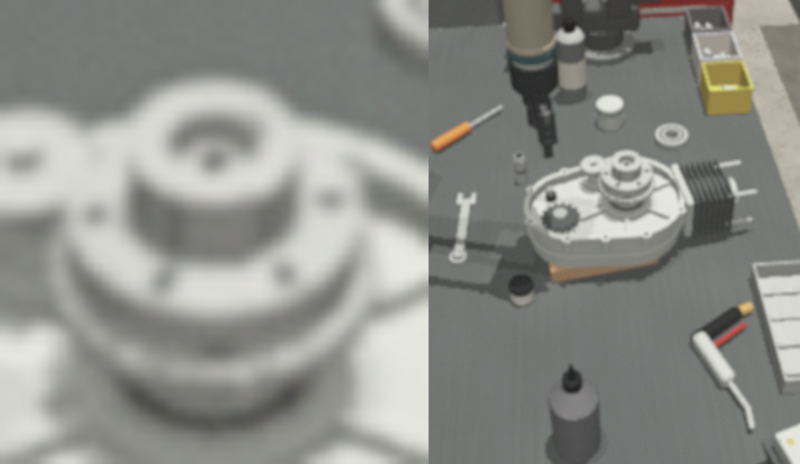

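The picture shows the rotor at about (215,230), level and seated over the gear. The nose shows recessed in its bore at (215,160). The other things on the bench are standing where they were, and the gripper is clear.

```bash
python3 -c "
from plant import *; print(job_done())"
```

```text
the job is handed in; nothing more can be done
None
```

I fitted the collar, then the gear boss up, then the rotor with its keyway on the key. Each was lowered until seated, then released, and I handed the job in at about 52 s. The camera and force checks show all three fully home, but no verdict came back.

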